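Set the riveting jig to its deepest stop

ROBOT

A 7-joint arm with a two-finger parallel gripper is mounted at the origin on a cart in front of the work surface, level with it; the furniture and walls round the work are solid. World frame = base frame: x ahead of the robot, y to its left, z up, the work surface at z = 0. Lengths are in m, angles in degrees, forces in N, time in s.
With the tool pointing down it reaches from about 0.425 to 0.875 m from the base axis. Payload 4.7 kg.
Tool frame: the origin (TCP) lies at the very end of the fingers, on their centre line; the grasp point (between the pads) lies env.hold_point_z behind it (env.hold_point_z is the distance from the TCP to the grasp point, in m); z points along the fingers, y is the line along which they close (so a half turn about z gives the same grasp; the last joint's range is limited). The gripper opens to 87 mm and grips with 3 to 60 N. Pads are 19 mm wide; open, the fingers measure 117 mm over their backs; the gripper's body (75 mm by 190 mm) begins 51 mm behind the grasp point.
Start: joints at [71.969, 18.392, -4.016, 83.108, 1.295, 78.541, -3.26], TCP at [0.21, -0.615, 0.223] pointing down, gripper open.
Joint ranges: [-163.93, 163.93], [-17.29, 119.83], [-79.2, 71.16], [3.27, 140.29], [-89.18, 269.18], [5.43, 117.66], [-154.24, 154.24]. Speed limits (degrees/s): [147.25, 147.25, 180, 180, 180, 180, 180].

INTERFACE

Orientations are given as [roll, pitch, yaw] about the fixed x, y, z axes, in that order (R = Rz(yaw) Ry(pitch) Rx(roll)).
In Python, from cell import env gives the robot as it stands.
- The arm moves only by the shell command python3 -m jog 'ROWS' [FORCE]. ROWS is JSON, a list of rows, each an object with "dp": the shift along the tool's x, y, z in cm, a list of three; "twist": the turn about the tool's z in degrees; "fingers": the opening, from 0 (shut) to 1 (fully open). A call has 1 to 8 rows; each row is the pose to reach, as a shift and turn from the pose commanded when the call began, along the tool's axes at that moment; what a row does not reach only later rows make up. A row lasts 1/8 s, in which the tool goes at most 62.5 mm and 10.7 degrees, less where a joint would pass 70% of its speed; a pose out of reach is approached as far as the arm can. A call with a gripper value outside its range is refused whole. The fingers move at their own pace and stop on an object; FORCE is the grip in N (left out, the last holds). Time passes only in rows, so rows that repeat a pose let the fingers close. It gives the time, the measured TCP pose, the force, the opening and the grip force at its end, in the units of the state.
- env.get_obs(): the state, without advancing time (a new reading comes with each control period).
- env.read_camera(name): name is "scene" or "top" or "wrist"; returns a dict with "pixels" (400x640x3 uint8, blue, green, red), "depth" (400x640 float32, m along the optical axis (not along the pixel's ray), 0 where there is no reading), "fx", "fy", "cx", "cy" (pixels), "rvec" (rotation vector, rad) and "tvec" (3), from world to camera coordinates, as OpenCV has them. Camera axes: x right, y down, z forward; pixel columns grow to the right and rows downward; lengths in m; the calibration is good to about 2 mm. A picture is of the moment at which its call begins.
- env.sign_off(): hands the job in; it is judged then, once.
The state is a dict: "time_s": time; "qpos": joint angles; "joint_velocities": joint speeds; "effort": joint torques, N m; "tool_pos": TCP position; "tool_rot": TCP orientation; "force": force on the tool from outside, world axes, zero at the start; "wrist_torque": the same for the moment, N m; "grip_width": finger opening in m; "grasp_force": force on a finger pad.
Only numpy, scipy, OpenCV 4.12 (cv2) and the standard library are available. Lean on these libraries where they do the work, as an engineer would, in place of code of your own. Each camera call takes 0.05 s, during which the arm holds its last target. There are 200 camera calls.

TASK

Set the riveting jig to its deepest stop: first push the red finger lever round until the cam's low point, marked with a yellow dot, faces the slide's roller, and only then push the slide forward by its blue plate until its roller rests against the cam. Do it all by pushing with the fingertips: do not pinch the lever, do not touch the round steel anvil on the slide, and leave the red spool, the beeswax and the black spool where they are.

Things in the scene. Friction and masses are not known exactly. Their poses are not given: they have to be found in the camera images.
- jig: Fixed riveting jig: grey base plate 315x124x12 mm (x -225 to +90, y -62 to +62 mm) with two steel rails beside the slide, up to 32 mm high. Origin on the cam's vertical axis at the underside of the base, 3 mm above the bench (it lies on the green mat). +x is forward, the way the slide is pushed, roughly to the robot's left; the slide lies behind the cam, at -x; z up.
- cam (a joint): Angle of the steel cam (disc 70 mm across, 14 to 32 mm above the base's underside) about the jig's z, counter-clockwise positive = direction of the red lever in the jig's frame. At 0 and 6.283 (same pose, ends 0.03 beyond) the low point faces the roller and the lever points forward. Starts at 1.1 to 5.2; either way round will do. Friction 0.22 N m (4 N at the lever): stays where left.
- fin_top (a point): Centre of the top of the red finger lever, 107 mm above the base's underside and 55 mm from the cam's axis. The lever is an upright flat fin standing on the cam, across the axis from the yellow dot: it spans 40 to 70 mm from the axis, is 16 mm thick, and stands free from 37 to 107 mm above the base's underside.
- fin_left: The half of the red lever (8 mm of its thickness) with the face that looks counter-clockwise; push on this face to turn the cam clockwise, to smaller angles. Its origin is on the cam's axis, 12 mm above the base's underside, x along the lever. Pressing both halves at once counts as pinching.
- fin_right: The other half of the red lever (8 mm) with the face that looks clockwise; push on this face to turn the cam counter-clockwise, to larger angles. Its origin is on the cam's axis, 12 mm above the base's underside, x along the lever.
- cam_low_point (a point): The cam's low point, by the yellow dot: on the disc's rim 21 mm from the axis, 23 mm above the base's underside, across the axis from the lever. The high point on the lever's side is 49 mm from the axis.
- slide (a joint): Forward travel of the slide (m): 0 fully back, starts at 0 to 0.012. With the cam's low point facing the roller it stops at 0.050, roller against cam; with the high point there it would stop at 0.022. Friction about 4 N: it stays where it is left.
- push_plate (a point): Centre of the rear (-x) face of the slide's blue push plate, 197 mm behind the cam's axis at slide 0, 36 mm above the base's underside; the plate is 96 mm wide and spans 14 to 58 mm above the base's underside. Push here along the jig's +x. The dark steel slide is 96 mm wide, 96 mm long and its top is 50 mm up.
- roller (a point): Axis of the brass follower roller (20 mm across) at the slide's front, 23 mm above the base's underside; its fork reaches 38 mm above the base's underside.
- anvil: Steel rivet anvil, a disc 41 mm across and 13 mm high fixed on top of the slide, origin at the centre of its underside 50 mm above the base's underside. Not to be touched.
- spool: Bystander: loose spool of red thread, 43 mm across, 52 mm high, upright; origin at the centre of its underside.
- wax: Bystander: loose yellow beeswax block, 34 x 46 x 19 mm; origin at the centre of its underside.
- black_spool: Bystander: loose spool of black thread, 43 mm across, 52 mm high, upright; origin at the centre of its underside.

How it is judged:
By the outcome, as a careful person would: the job done as asked, in the order asked, and still so for the second after the job is handed in, with the robot touching nothing.
It also fails if it takes over 58 s, if anything falls off the work surface, if the arm or the gripper's body presses on something with over 40 N, if the wrist force passes 120 N, or if a joint passes its speed limit or range.

## Working session

There is one attempt and no reset: what is moved stays moved. The work goes in short steps, Python scripts to look and compute and a shell command to move; the robot and the scene stay as the last step left them, time stands still between calls to the robot, and variables do not carry over. Pictures are saved under pics/ and viewed, at most 10 in all, crops included, and the job is handed in when it is done.

```bash
mkdir -p pics
cat > h.py <<'E'
import numpy as np,cv2
from cell import env
def cam(n):
    c=env.read_camera(n);R=cv2.Rodrigues(np.array(c["rvec"],float))[0];return c,R,np.array(c["tvec"],float).ravel()
def pts(c,R,t,m):
    v,u=np.nonzero(m&(c["depth"]>0));d=c["depth"][v,u]
    P=np.c_[(u-c["cx"])/c["fx"]*d,(v-c["cy"])/c["fy"]*d,d];return (P-t)@R
def ray(c,R,t,u,v,z):
    d=R.T@np.array([(u-c["cx"])/c["fx"],(v-c["cy"])/c["fy"],1]);o=-R.T@t
    return o+d*(z-o[2])/d[2]
E
python3 - <<'E'
from h import *
for n in("top","scene"):
    c,R,t=cam(n);cv2.imwrite(f"pics/{n}0.png",c["pixels"]);np.savez(f"{n}0.npz",**{k:c[k] for k in c})
    print(n,-R.T@t,c["fx"])
print(env.get_obs(),env.hold_point_z)
E
```

```text
top [ 0.52201189 -0.12871208  0.98670493] 419.3192495961029
scene [0.11485113 0.29702327 0.6787742 ] 377.9146769480214
{'time_s': 0.1, 'qpos': array([71.97133452, 18.43492859, -4.01661769, 83.1681145 ,  1.29311034,
       78.54108064, -3.25973778]), 'joint_velocities': array([ 0.00153792,  0.01576525, -0.03851106, -0.10786507, -0.09446968,
        0.03381033, -0.00729455]), 'effort': array([-1.41527529e-03, -4.92570519e+01, -4.06736713e-01, -3.13398814e+01,
       -6.42099534e-02,  3.95196257e-02,  3.50332959e-05]), 'tool_pos': array([ 0.20967919, -0.61472386,  0.22156793]), 'tool_rot': array([-1.79901008e+02,  3.29092245e-03,  1.88391833e+01]), 'force': array([0.3311097 , 0.1677611 , 0.43898945]), 'wrist_torque': array([ 0.02183291, -0.03162343, -0.06246594]), 'grasp_force': 0.0, 'grip_width': 0.08667208565537889} 0.0187
```

View pics/top0.png

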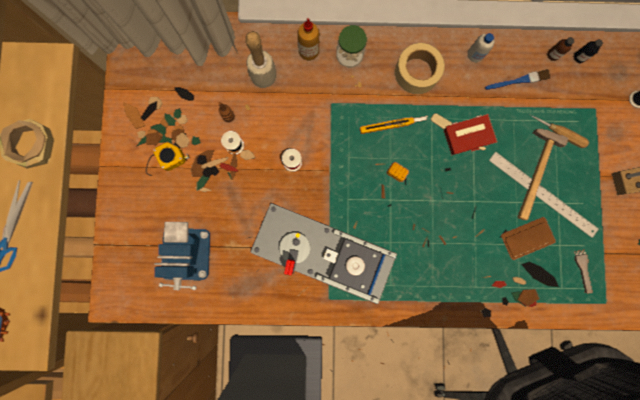

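View pics/scene0.png

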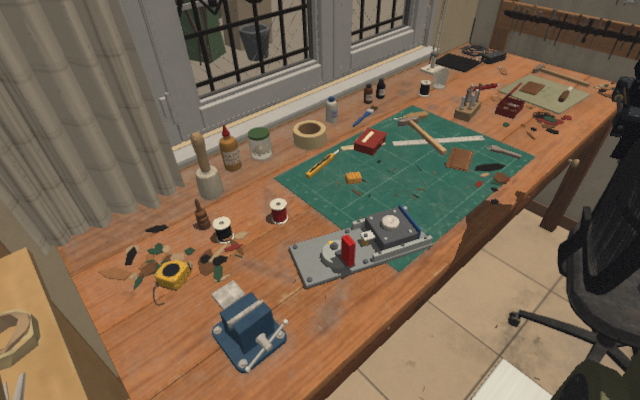

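The top view shows the jig with its cam near (293,248), yellow dot at (298,236) and red lever at (289,266). The slide and anvil are at (355,265), with the blue plate at the right end near (385,275). The spools at (291,160) and (232,141) and the wax at (398,172) are well clear.

Run:
```python
from h import *
D={}
for n in("top","scene"):
    c=dict(np.load(n+"0.npz"));R=cv2.Rodrigues(c["rvec"].astype(float))[0];t=c["tvec"].ravel()
    H=cv2.cvtColor(c["pixels"],cv2.COLOR_BGR2HSV);h,s,v=H[...,0],H[...,1],H[...,2]
    red=((h<6)|(h>174))&(s>180)&(v>80); blue=(h>100)&(h<130)&(s>90)&(v>30)
    yel=(h>22)&(h<35)&(s>150)&(v>120)
    full=np.ones(h.shape,bool);v_,u_=np.nonzero(full);d=c["depth"].ravel()
    P=(np.c_[(u_-c["cx"])/c["fx"]*d,(v_-c["cy"])/c["fy"]*d,d]-t)@R
    inb=(P[:,0]>.15)&(P[:,0]<.5)&(P[:,1]>-.4)&(P[:,1]<.15)&(d>0)
    for nm,m in(("red",red),("blue",blue),("yel",yel)):
        k=m.ravel()&inb;Q=P[k]
        print(n,nm,k.sum(),Q.min(0).round(3),Q.max(0).round(3),np.median(Q,0).round(3), u_[k].mean().round(1),v_[k].mean().round(1))
        if nm=="red" and k.sum():
            T=Q[Q[:,2]>Q[:,2].max()-.006];print(" top",len(T),T.mean(0).round(4),T.min(0).round(3),T.max(0).round(3))
        if nm=="blue":
            T=Q[(Q[:,2]>.045)&(Q[:,2]<.075)]
            if len(T):print(" blue",len(T),T.mean(0),cv2.minAreaRect(T[:,:2].astype(np.float32)*1000))
    # plate + cam by height bands
    k=inb&(P[:,2]>.0095)&(P[:,2]<.14)
    print(" jig rect",k.sum(),cv2.minAreaRect(P[k][:,:2].astype(np.float32)*1000))
    k2=inb&(P[:,2]>.058)&(P[:,2]<.072)&(s.ravel()<70);print(" anvil",k2.sum(),np.median(P[k2],0),P[k2].mean(0))
```

```text
top red 124 [ 0.463 -0.093  0.052] [ 0.494 -0.074  0.113] [ 0.479 -0.084  0.11 ] 289.0 266.9
 top 102 [ 0.4785 -0.0835  0.1099] [ 0.464 -0.093  0.107] [ 0.493 -0.074  0.113]
top blue 350 [ 0.421 -0.288  0.007] [0.499 0.15  0.112] [0.469 0.127 0.057] 239.2 269.4
 blue 117 [ 0.46395884 -0.17078815  0.06017102] ((459.9703674316406, -69.010986328125), (78.02897644042969, 437.4128112792969), 0.013612919487059116)Traceback (most recent call last):
  File "<stdin>", line 13, in <module>
    return umr_minimum(a, axis, None, out, keepdims, initial, where)
ValueError: zero-size array to reduction operation minimum which has no identity
```

Run:
```python
from h import *
for n in("top","scene"):
    c=dict(np.load(n+"0.npz"));R=cv2.Rodrigues(c["rvec"].astype(float))[0];t=c["tvec"].ravel()
    H=cv2.cvtColor(c["pixels"],cv2.COLOR_BGR2HSV);h,s,v=[H[...,i].ravel() for i in range(3)]
    v_,u_=np.nonzero(np.ones(H.shape[:2],bool));d=c["depth"].ravel()
    P=(np.c_[(u_-c["cx"])/c["fx"]*d,(v_-c["cy"])/c["fy"]*d,d]-t)@R
    inb=(P[:,0]>.38)&(P[:,0]<.67)&(P[:,1]>-.36)&(P[:,1]<.07)&(d>0)
    red=((h<6)|(h>174))&(s>180)&(v>80)&(P[:,2]>.1)&inb
    print(n,"redtop",red.sum(),P[red].mean(0).round(4),cv2.minAreaRect(P[red][:,:2].astype(np.float32)*1000))
    b=(h>100)&(h<130)&(s>90)&(v>30)&inb&(P[:,2]>.045)&(P[:,2]<.075)
    print("blue",b.sum(),P[b].mean(0).round(4),cv2.minAreaRect(P[b][:,:2].astype(np.float32)*1000))
    y=(h>20)&(h<36)&(s>140)&(v>120)&inb&(P[:,2]>.02)&(P[:,2]<.05);print("dot",y.sum(),P[y].mean(0).round(4) if y.sum() else 0)
    k=inb&(P[:,2]>.011)&(P[:,2]<.02)&(s<90)
    k2=inb&(P[:,2]>.011)&(P[:,2]<.08)&(P[:,0]<.62)
    r=cv2.minAreaRect(P[k2][:,:2].astype(np.float32)*1000);print("jig",k2.sum(),r,cv2.boxPoints(r).round(0).tolist())
    a=inb&(P[:,2]>.062)&(P[:,2]<.073)&(s<80);print("anvil",a.sum(),P[a].mean(0).round(4))
    # wax / red spool
    for nm,m in(("high",(P[:,2]>.04)&(P[:,0]>.57)),):
        w=m&inb;print(nm,w.sum(),P[w].mean(0) if w.sum() else 0)
```

```text
top redtop 108 [ 0.4783 -0.0835  0.1096] ((478.12347412109375, -83.39496612548828), (15.026878356933594, 29.24306869506836), 78.4618148803711)
blue 95 [ 0.4638 -0.2723  0.0601] ((463.7169189453125, -272.482666015625), (5.4682512283325195, 90.80618286132812), 69.31744384765625)
dot 17 [ 0.5466 -0.0981  0.0356]
jig 7246 ((505.5059814453125, -155.90928649902344), (315.27923583984375, 129.13839721679688), 69.17404174804688) [[389.0, -280.0], [510.0, -326.0], [622.0, -32.0], [501.0, 14.0]]
anvil 264 [ 0.4821 -0.225   0.0655]
high 0 0
scene redtop 92 [ 0.4735 -0.0837  0.1094] ((474.97247314453125, -85.03445434570312), (14.17162036895752, 27.571767807006836), 77.76314544677734)
blue 125 [ 0.4573 -0.2723  0.0581] ((460.8855285644531, -274.1534423828125), (5.560389041900635, 93.3955078125), 67.96563720703125)
dot 8 [ 0.5457 -0.0998  0.0374]
jig 5641 ((502.406494140625, -159.46112060546875), (315.90948486328125, 133.2695770263672), 69.29570007324219) [[384.0, -284.0], [509.0, -331.0], [621.0, -35.0], [496.0, 12.0]]
anvil 194 [ 0.4782 -0.228   0.0665]
high 0 0
```

The jig's +x is at about 69.2° in the world frame, the cam axis is near (0.528,-0.095), and the lever is at about 168.5° in the world (cam about 99°). I'll turn it clockwise by pushing its slide-side face. First I move above the start point with the fingers shut.

```bash
python3 -m jog '[{"dp":[20,-19,0],"twist":-30,"fingers":0},{"dp":[20,-19,0],"twist":-30,"fingers":0},{"dp":[20,-19,0],"twist":-30,"fingers":0},{"dp":[20,-19,0],"twist":-30,"fingers":0},{"dp":[38,-36,0],"twist":-60,"fingers":0},{"dp":[38,-36,0],"twist":-60,"fingers":0},{"dp":[38,-36,0],"twist":-60,"fingers":0},{"dp":[38,-36,0],"twist":-60,"fingers":0}]' 20
python3 - <<'E'
from h import *
o=env.get_obs();print(o["qpos"],o["tool_pos"],o["tool_rot"],o["time_s"])
E
```

```text
time_s: 1.1
tool_pos: [0.4427, -0.1707, 0.2224]
tool_rot: [180.0, 0.0, 78.9]
force: [0.0, -0.2, 0.1]
grip_width: 0.0148
grasp_force: 0.0
[ 49.2861472   -2.18776    -30.40243524 106.11226336  -1.10779872
  75.76556863   8.06652767] [ 0.44273746 -0.17065004  0.22241284] [1.79992730e+02 3.44822225e-02 7.88923789e+01] 1.1
```

Run:
```python
from h import *
c,R,t=cam("wrist");cv2.imwrite("pics/w1.png",c["pixels"])
H=cv2.cvtColor(c["pixels"],cv2.COLOR_BGR2HSV);h,s,v=[H[...,i] for i in range(3)]
red=((h<6)|(h>174))&(s>180)&(v>60)
P=pts(c,R,t,red);T=P[P[:,2]>.1]
print(len(P),len(T))
if len(T): print(T.mean(0),cv2.minAreaRect(T[:,:2].astype(np.float32)*1000))
P=pts(c,R,t,(h>20)&(h<36)&(s>140)&(v>120));print(len(P),P.mean(0) if len(P) else 0)
```

```text
1073 393
[ 0.47629033 -0.08653236  0.10942711] ((478.3545227050781, -85.25609588623047), (15.203997611999512, 28.7670955657959), 78.94081115722656)
218 [ 0.78622504 -0.25596157  0.01767993]
```

View pics/w1.png

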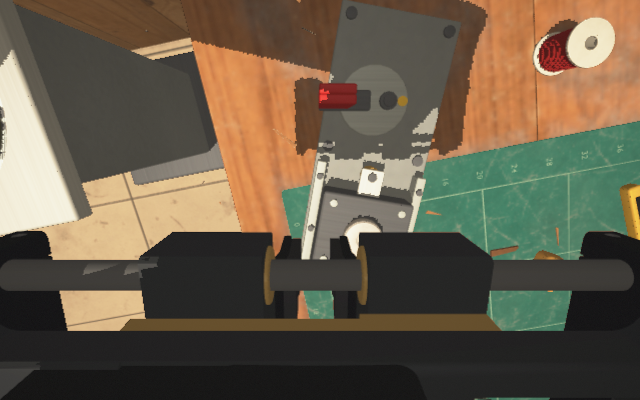

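The wrist view shows the red lever at (338,96), the yellow dot at (403,100) and the slide and anvil at (363,235). The lever top is at (0.477,-0.085) with its long axis at 168.9°, which agrees with the first measurement. I go down behind its face.

```bash
python3 -m jog '[{"dp":[5.7,1.7,3]},{"dp":[5.7,1.7,8]},{"dp":[5.7,1.7,12]},{"dp":[5.7,1.7,15.5]},{"dp":[5.7,1.7,15.5]}]'
cat > arc.py <<'E'
# waypoints: tool shifts from current pose to contact positions along the arc
from h import *
import sys
O=np.array([.530,-.0955]);o=env.get_obs();p=o["tool_pos"][:2];y=np.radians(o["tool_rot"][2])
X=np.array([np.cos(y),np.sin(y)]);Y=np.array([np.sin(y),-np.cos(y)])
for a in map(float,sys.argv[1:]):
    th=np.radians(a+69.2);u=np.array([np.cos(th),np.sin(th)]);n=np.array([-u[1],u[0]])
    q=O+.055*u+.0175*n-p
    print(a,"x %.2f y %.2f twist %.1f"%(q@X*100,q@Y*100,o["tool_rot"][2]-(a+69.2-90)))
E
python3 arc.py 100 92 84 76 68 60 52 44; python3 -c "
from cell import env;o=env.get_obs();print(o['qpos'])"
```

```text
100.0 x 6.22 y 1.47 twist 0.3
92.0 x 7.00 y 1.29 twist 8.3
84.0 x 7.80 y 1.21 twist 16.3
76.0 x 8.61 y 1.25 twist 24.3
68.0 x 9.40 y 1.40 twist 32.3
60.0 x 10.16 y 1.66 twist 40.3
52.0 x 10.88 y 2.02 twist 48.3
44.0 x 11.54 y 2.47 twist 56.3
[ 48.95999745  -2.18616648 -31.07658408 106.05093351  -1.46860582
  75.73932276   7.7664969 ]validation failed for argument at $[0]...
```

Every row needs all three keys, so the call was refused and nothing moved.

```bash
python3 -m jog '[{"dp":[5.2,1.7,3],"twist":0,"fingers":0},{"dp":[5.2,1.7,8],"twist":0,"fingers":0},{"dp":[5.2,1.7,12],"twist":0,"fingers":0},{"dp":[5.2,1.7,15.5],"twist":0,"fingers":0},{"dp":[5.2,1.7,15.5],"twist":0,"fingers":0}]'
python3 arc.py 100 92 84 76 68 60 52 44
```

```text
time_s: 1.78
tool_pos: [0.4664, -0.1242, 0.065]
tool_rot: [-179.6, -0.1, 78.9]
force: [-0.2, 0.6, 1.5]
grip_width: 0.0005
grasp_force: 0.0
100.0 x 2.26 y 0.20 twist -0.3
92.0 x 3.04 y 0.01 twist 7.7
84.0 x 3.84 y -0.08 twist 15.7
76.0 x 4.65 y -0.05 twist 23.7
68.0 x 5.44 y 0.09 twist 31.7
60.0 x 6.21 y 0.34 twist 39.7
52.0 x 6.93 y 0.69 twist 47.7
44.0 x 7.60 y 1.14 twist 55.7
```

Tip is in place beside the face. First stretch of the arc.

```bash
python3 -m jog '[{"dp":[1.4,0.2,0],"twist":0,"fingers":0},{"dp":[2.3,0.2,0],"twist":0,"fingers":0},{"dp":[3.0,0,0],"twist":8,"fingers":0},{"dp":[3.8,-0.1,0],"twist":16,"fingers":0},{"dp":[4.6,0,0],"twist":24,"fingers":0},{"dp":[5.4,0.1,0],"twist":32,"fingers":0},{"dp":[6.2,0.3,0],"twist":40,"fingers":0},{"dp":[6.2,0.3,0],"twist":40,"fingers":0}]'
python3 - <<'E'
from h import *
c,R,t=cam("top")
H=cv2.cvtColor(c["pixels"],cv2.COLOR_BGR2HSV);h,s,v=[H[...,i] for i in range(3)]
red=((h<6)|(h>174))&(s>180)&(v>60)
cv2.imwrite("pics/t2.png",cv2.resize(c["pixels"][190:320,200:420],None,fx=3,fy=3))
E
python3 arc.py 52 44 36 28 20 12 6 0
```

```text
time_s: 2.78
tool_pos: [0.4847, -0.0651, 0.0689]
tool_rot: [179.8, 0.0, 38.9]
force: [-0.5, -3.6, 1.8]
grip_width: 0.0005
grasp_force: 1.4
52.0 x 0.62 y -0.45 twist 7.8
44.0 x 1.42 y -0.53 twist 15.8
36.0 x 2.22 y -0.50 twist 23.8
28.0 x 3.02 y -0.36 twist 31.8
20.0 x 3.78 y -0.11 twist 39.8
12.0 x 4.50 y 0.25 twist 47.8
6.0 x 5.01 y 0.58 twist 53.8
0.0 x 5.48 y 0.96 twist 59.8
```

View pics/t2.png

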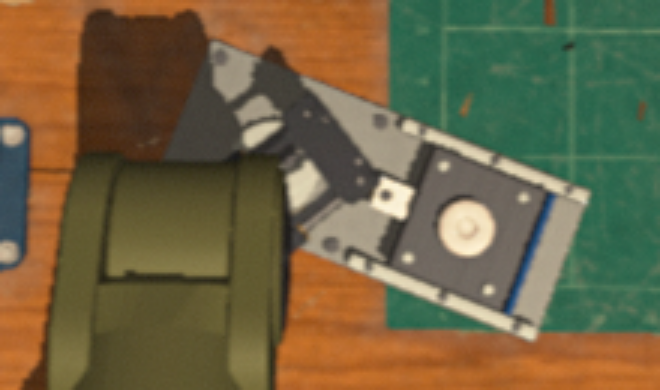

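The arm hides the lever, but the force of 3.6 N fits the lever being pushed; the slide is untouched (blue plate at (530,255)). Continue.

```bash
python3 -m jog '[{"dp":[0.6,-0.4,0],"twist":8,"fingers":0},{"dp":[1.4,-0.5,0],"twist":16,"fingers":0},{"dp":[2.2,-0.5,0],"twist":24,"fingers":0},{"dp":[3.0,-0.4,0],"twist":32,"fingers":0},{"dp":[3.8,-0.1,0],"twist":40,"fingers":0},{"dp":[4.5,0.3,0],"twist":48,"fingers":0},{"dp":[4.8,0.5,0],"twist":52,"fingers":0},{"dp":[4.8,0.5,0],"twist":52,"fingers":0}]'
python3 arc.py 8 6 4 2 0 -1.7
python3 - <<'E'
from h import *
c,R,t=cam("wrist");cv2.imwrite("pics/w3.png",c["pixels"])
H=cv2.cvtColor(c["pixels"],cv2.COLOR_BGR2HSV);h,s,v=[H[...,i] for i in range(3)]
P=pts(c,R,t,((h<6)|(h>174))&(s>180)&(v>50));k=(P[:,2]>.1)&(P[:,0]<.6)&(P[:,1]<.03);print(k.sum(),P[k].mean(0) if k.any() else 0)
if k.any(): print(cv2.minAreaRect(P[k][:,:2].astype(np.float32)*1000))
E
```

```text
time_s: 3.82
tool_pos: [0.5244, -0.0367, 0.0677]
tool_rot: [-179.9, 0.0, -12.9]
force: [-1.5, 2.0, 1.5]
grip_width: 0.0006
grasp_force: 1.2
8.0 x 0.10 y 0.11 twist -0.1
6.0 x 0.29 y 0.05 twist 1.9
4.0 x 0.49 y 0.00 twist 3.9
2.0 x 0.68 y -0.04 twist 5.9
0.0 x 0.88 y -0.08 twist 7.9
-1.7 x 1.05 y -0.11 twist 9.6
1328 [ 0.54853423 -0.04262638  0.10762782]
((546.5230102539062, -42.180137634277344), (28.288745880126953, 11.653216361999512), 77.96459197998047)
```

View pics/w3.png

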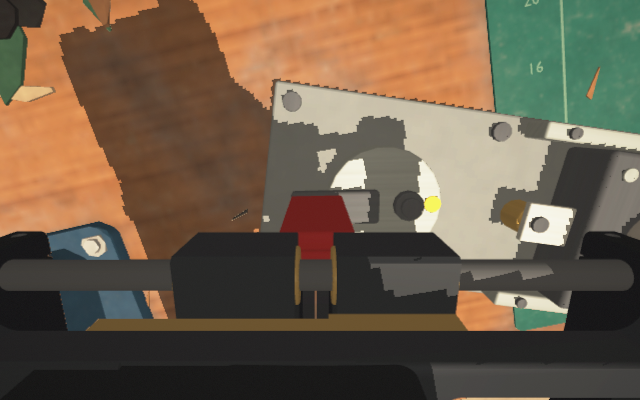

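The wrist view shows the lever (315,225) and the dot (432,204) almost in line with the roller (515,213). The lever reads about 78°, so the cam is at about 9°. Finish slowly.

```bash
python3 -m jog '[{"dp":[0.4,0,0],"twist":3,"fingers":0},{"dp":[0.7,0,0],"twist":6,"fingers":0},{"dp":[0.9,0,0],"twist":8,"fingers":0},{"dp":[0.9,0,0],"twist":8,"fingers":0}]'
python3 arc.py 2 0 -1.7
python3 - <<'E'
from h import *
c,R,t=cam("wrist")
H=cv2.cvtColor(c["pixels"],cv2.COLOR_BGR2HSV);h,s,v=[H[...,i] for i in range(3)]
P=pts(c,R,t,((h<6)|(h>174))&(s>180)&(v>50));k=(P[:,2]>.1)&(P[:,0]<.6)&(P[:,1]<.03)
print(cv2.minAreaRect(P[k][:,:2].astype(np.float32)*1000))
y=pts(c,R,t,(h>20)&(h<36)&(s>140)&(v>120));y=y[(y[:,0]<.6)&(y[:,2]>.02)&(y[:,2]<.05)];print("dot",len(y),y.mean(0))
E
```

```text
time_s: 4.38
tool_pos: [0.5329, -0.0394, 0.0674]
tool_rot: [-180.0, 0.1, -21.1]
force: [-2.2, 3.9, 0.2]
grip_width: 0.0005
grasp_force: 2.1
2.0 x -0.23 y -0.09 twist -2.3
0.0 x -0.04 y -0.16 twist -0.3
-1.7 x 0.13 y -0.21 twist 1.4
((555.0802001953125, -45.15659713745117), (28.49073028564453, 11.133620262145996), 68.80677795410156)
dot 202 [ 0.52755991 -0.10951963  0.03591163]
```

Lever at 68.8° against the jig's 69.2°, so the cam is at about 0. Back off, rise, and go round behind the plate.

```bash
python3 -m jog '[{"dp":[-1.5,0,0],"twist":0,"fingers":0},{"dp":[-4,0,0],"twist":0,"fingers":0},{"dp":[-4,0,-5],"twist":0,"fingers":0},{"dp":[-4,0,-10],"twist":0,"fingers":0},{"dp":[-4,0,-13],"twist":0,"fingers":0},{"dp":[-4,0,-13],"twist":0,"fingers":0}]'
cat > go.py <<'E'
from h import *
import sys
q=np.array([float(v) for v in sys.argv[1:4]]);o=env.get_obs();p=o["tool_pos"];y=np.radians(o["tool_rot"][2])
d=q-p;print("x %.2f y %.2f z %.2f twist %.1f"%((d[0]*np.cos(y)+d[1]*np.sin(y))*100,(d[0]*np.sin(y)-d[1]*np.cos(y))*100,-d[2]*100,o["tool_rot"][2]-69.2))
E
python3 go.py .446 -.315 .2
```

```text
time_s: 5.18
tool_pos: [0.4978, -0.027, 0.2006]
tool_rot: [180.0, -0.4, -21.2]
force: [1.3, 0.1, 0.4]
grip_width: 0.0002
grasp_force: 0.0
x 5.59 y 28.72 z 0.06 twist -90.4
```

```bash
python3 -m jog '[{"dp":[5.6,28.7,0],"twist":-90.4,"fingers":0},{"dp":[5.6,28.7,0],"twist":-90.4,"fingers":0},{"dp":[5.6,28.7,0],"twist":-90.4,"fingers":0},{"dp":[5.6,28.7,0],"twist":-90.4,"fingers":0},{"dp":[5.6,28.7,0],"twist":-90.4,"fingers":0},{"dp":[5.6,28.7,0],"twist":-90.4,"fingers":0},{"dp":[5.6,28.7,0],"twist":-90.4,"fingers":0},{"dp":[5.6,28.7,0],"twist":-90.4,"fingers":0}]'
python3 - <<'E'
from h import *
c,R,t=cam("top");o,Ro,to=cam("wrist");cv2.imwrite("pics/w4.png",o["pixels"])
for nm,(c,R,t) in(("top",(c,R,t)),("wrist",(o,Ro,to))):
    H=cv2.cvtColor(c["pixels"],cv2.COLOR_BGR2HSV);h,s,v=[H[...,i] for i in range(3)]
    P=pts(c,R,t,((h<6)|(h>174))&(s>180)&(v>50));k=(P[:,2]>.1)&(P[:,0]<.6)&(P[:,1]<.03)
    if k.any():print(nm,"fin",k.sum(),cv2.minAreaRect(P[k][:,:2].astype(np.float32)*1000))
    P=pts(c,R,t,(h>100)&(h<130)&(s>90)&(v>30));k=(P[:,2]>.045)&(P[:,2]<.075)&(P[:,0]<.6)&(P[:,1]<-.1)&(P[:,1]>-.4)
    if k.any():print("blue",k.sum(),P[k].mean(0))
E
python3 go.py .446 -.315 .04
```

```text
time_s: 6.18
tool_pos: [0.4433, -0.3142, 0.1959]
tool_rot: [-179.9, 0.0, 59.6]
force: [1.4, 0.9, 0.4]
grip_width: 0.0006
grasp_force: 0.0
top fin 98 ((551.9409790039062, -43.29743957519531), (28.418228149414062, 14.715065002441406), 67.9274673461914)
blue 86 [ 0.46501712 -0.27219215  0.06033378]
blue 629 [ 0.46557807 -0.2743973   0.05982933]
x 0.04 y 0.27 z 15.61 twist -9.9
```

Lever stayed put (67.9 to 68.8°), and the plate is 33 mm ahead of where I'll lower the tip.

```bash
python3 -m jog '[{"dp":[0,0.3,5],"twist":-9.6,"fingers":0},{"dp":[0,0.3,10],"twist":-9.6,"fingers":0},{"dp":[0,0.3,14],"twist":-9.6,"fingers":0},{"dp":[0,0.3,15.6],"twist":-9.6,"fingers":0},{"dp":[0,0.3,15.6],"twist":-9.6,"fingers":0}]'
python3 -m jog '[{"dp":[1.5,0,0],"twist":0,"fingers":0},{"dp":[2.7,0,0],"twist":0,"fingers":0},{"dp":[3.5,0,0],"twist":0,"fingers":0},{"dp":[4.3,0,0],"twist":0,"fingers":0},{"dp":[5,0,0],"twist":0,"fingers":0},{"dp":[5.5,0,0],"twist":0,"fingers":0},{"dp":[6,0,0],"twist":0,"fingers":0},{"dp":[6,0,0],"twist":0,"fingers":0}]'
```

```text
time_s: 6.9
tool_pos: [0.4466, -0.3151, 0.0408]
tool_rot: [-179.9, -0.0, 68.8]
force: [0.5, -0.4, -0.1]
grip_width: 0.0006
grasp_force: 0.0
time_s: 7.9
tool_pos: [0.469, -0.2582, 0.0413]
tool_rot: [-180.0, -0.1, 69.0]
force: [0.5, -2.2, 1.2]
grip_width: 0.0003
grasp_force: 0.9
```

Pushing at about 3 N. Close the rest gently.

```bash
python3 -m jog '[{"dp":[0.4,0,0],"twist":0,"fingers":0},{"dp":[0.7,0,0],"twist":0,"fingers":0},{"dp":[1,0,0],"twist":0,"fingers":0},{"dp":[1.3,0,0],"twist":0,"fingers":0},{"dp":[1.5,0,0],"twist":0,"fingers":0},{"dp":[1.5,0,0],"twist":0,"fingers":0}]'
python3 -m jog '[{"dp":[0.2,0,0],"twist":0,"fingers":0},{"dp":[0.3,0,0],"twist":0,"fingers":0},{"dp":[0.4,0,0],"twist":0,"fingers":0},{"dp":[0.4,0,0],"twist":0,"fingers":0}]'
```

```text
time_s: 8.65
tool_pos: [0.474, -0.2447, 0.0412]
tool_rot: [-180.0, -0.0, 69.0]
force: [-0.1, -3.1, -0.0]
grip_width: 0.0007
grasp_force: 1.4
time_s: 9.15
tool_pos: [0.4748, -0.2427, 0.0413]
tool_rot: [-180.0, 0.1, 68.9]
force: [-0.9, -5.8, -2.1]
grip_width: 0.0003
grasp_force: 3.1
```

```bash
python3 -m jog '[{"dp":[0.2,0,0],"twist":0,"fingers":0},{"dp":[0.4,0,0],"twist":0,"fingers":0},{"dp":[0.4,0,0],"twist":0,"fingers":0}]'
python3 -m jog '[{"dp":[0.2,0,0],"twist":0,"fingers":0},{"dp":[0.4,0,0],"twist":0,"fingers":0},{"dp":[0.4,0,0],"twist":0,"fingers":0}]'
```

```text
time_s: 9.52
tool_pos: [0.4749, -0.2424, 0.0413]
tool_rot: [-180.0, 0.3, 68.8]
force: [-2.6, -13.0, -2.6]
grip_width: 0.0004
grasp_force: 6.4
time_s: 9.9
tool_pos: [0.4749, -0.2423, 0.0414]
tool_rot: [-180.0, 0.6, 68.7]
force: [-5.6, -18.7, -1.9]
grip_width: 0.0004
grasp_force: 9.8
```

The stop is firm: force rises without any motion. Back off and check.

```bash
python3 -m jog '[{"dp":[-1.5,0,0],"twist":0,"fingers":0},{"dp":[-5,0,0],"twist":0,"fingers":0},{"dp":[-7,0,0],"twist":0,"fingers":0},{"dp":[-7,0,-5],"twist":0,"fingers":0},{"dp":[-7,0,-10],"twist":0,"fingers":0},{"dp":[-11,0,-15],"twist":0,"fingers":0},{"dp":[-14,0,-16],"twist":0,"fingers":0},{"dp":[-14,0,-16],"twist":0,"fingers":0}]'
python3 - <<'E'
from h import *
c,R,t=cam("top")
H=cv2.cvtColor(c["pixels"],cv2.COLOR_BGR2HSV);h,s,v=[H[...,i] for i in range(3)]
P=pts(c,R,t,((h<6)|(h>174))&(s>180)&(v>50));k=(P[:,2]>.1)&(P[:,0]<.6)&(P[:,1]<.03)
print(cv2.minAreaRect(P[k][:,:2].astype(np.float32)*1000))
P=pts(c,R,t,(h>100)&(h<130)&(s>90)&(v>30));k=(P[:,2]>.045)&(P[:,2]<.075)&(P[:,0]<.6)&(P[:,1]<-.1)&(P[:,1]>-.4)
b=P[k].mean(0);print("blue",b,"along",(b[:2]-[.530,-.0955])@[.355,.935])
cv2.imwrite("pics/t5.png",cv2.resize(c["pixels"][120:320,200:420],None,fx=3,fy=3,interpolation=cv2.INTER_CUBIC)[:600])
E
```

```text
time_s: 10.9
tool_pos: [0.428, -0.3664, 0.2029]
tool_rot: [179.9, -0.0, 68.7]
force: [-0.2, 0.2, -0.2]
grip_width: -0.0
grasp_force: 0.0
((551.8650512695312, -43.48524856567383), (28.385488510131836, 14.716066360473633), 67.9103012084961)
blue [ 0.48450161 -0.22886454  0.06045462] along -0.14084777737677112
```

View pics/t5.png

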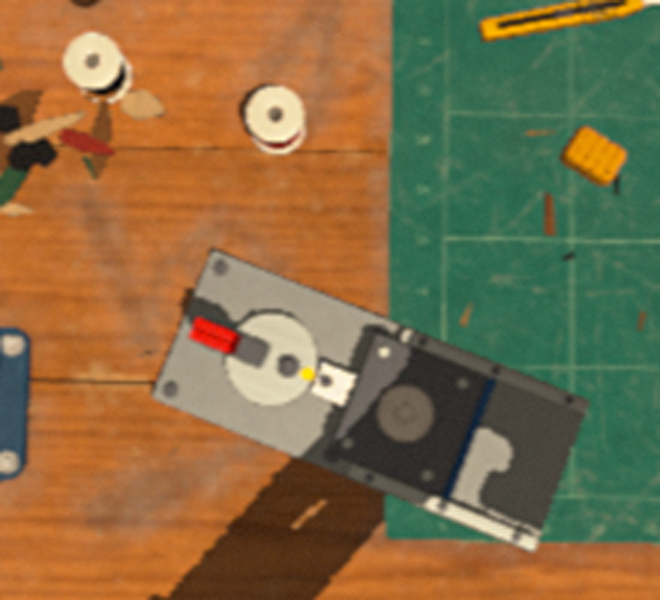

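The picture shows the yellow dot (307,374) facing the roller fork (333,382), with the roller against the cam and the lever (214,336) pointing forward. The bystanders are where they were and the robot is clear.

```bash
python3 -c "
from cell import env;print(env.sign_off())"
```

```text
the job is handed in; nothing more can be done
None
```

The jig is at its deepest stop and handed in: I turned the cam until its low point faced the roller, then pushed the slide by its blue plate until the roller met the cam. I did not touch the anvil, both spools or the beeswax, and I did not pinch the lever.

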